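# Point out the large nut for the inspection video

### The job

Press the push button on the recorder box to start filming, then point down at the larger hexagon nut on the clipboard, with the fingertips centred one to three centimetres above it, and stay there for at least two seconds. Then press the same button again to stop filming, and back off so that the button is released. Do not touch, move or lift any of the parts or the magnifier, and do not point at or pass low over the other three parts.

Things in the scene. Friction and masses are not known exactly. Their poses are not given: they have to be found in the camera images.
- big_nut: larger of two steel hexagon nuts: 46 mm across flats, about 53 mm over corners, 24 mm high, 30 mm bore; rests flat on the plate of the clipboard; origin at the centre of its underside, z up; loose, must not be touched
- big_nut_top (a point): point on the axis of big_nut in the plane of its top face (over the open bore), z up
- small_nut: smaller steel hexagon nut: 30 mm across flats, 16 mm high, 20 mm bore; rests flat on the plate of the clipboard; origin at the centre of its underside, z up; loose, must not be touched
- small_nut_top (a point): point on the axis of small_nut in the plane of its top face (over the open bore), z up
- washer: flat round steel washer, 56 mm outside, 31 mm hole, 6 mm thick; rests flat on the plate of the clipboard; origin at the centre of its underside, z up; loose, must not be touched
- washer_top (a point): point on the axis of washer in the plane of its top face (over the open bore), z up
- bush: round steel bush (short tube), 40 mm outside, 26 mm bore, 30 mm high; rests flat on the plate of the clipboard; origin at the centre of its underside, z up; loose, must not be touched
- bush_top (a point): point on the axis of bush in the plane of its top face (over the open bore), z up
- board: blue clipboard 230 x 300 x 4 mm, fixed to the table, with a dark steel plate 190 x 210 x 6 mm on it (plate top 10 mm above the table); origin at the centre of the clipboard's underside; the plate is centred 20 mm to its own -y side; a metal clip up to 18 mm high lies along its own +y end
- recorder: grey control box of the video recorder, 100 x 150 x 45 mm high, fixed to the table; origin at the centre of its underside; a flat black window on its own +y half and the push button 35 mm to its own -y side of the middle
- rec_top (a point): centre of the top face of the recorder's round grey push button (32 mm across, in a black housing on top of the box); it goes down with the button; its z points up; 67 mm above the table when released; the black housing is wider than the button and lower than its top
- rec (a joint): travel of the push button in m: 0 released, 0.006 fully down (about 5 N); it springs back; it counts as pressed beyond 0.004
- loupe: round magnifier (black barrel, steel rim, lens on top) standing on the table beyond the recorder, 42 mm across, 38 mm high; origin at the centre of its underside; loose, leave it alone
Mind the look-alikes: they are no part of the job. Of the things shaped like the recorder, the grey one is meant.

How it is judged:
By the outcome, as a careful person would: the job done as asked, in the order asked, and still so for the second after the job is handed in, with the robot touching nothing.
It also fails if it takes over 62 s, if anything falls off the work surface, if the arm or the gripper's body presses on something with over 40 N, if the wrist force passes 120 N, or if a joint passes its speed limit or range.

### The arm

A 6-joint arm with a two-finger parallel gripper is mounted at the origin on the work surface. World frame = base frame: x ahead of the robot, y to its left, z up, the work surface at z = 0. Lengths are in m, angles in rad, forces in N, time in s.
With the tool pointing down it reaches from about 0.35 to 0.925 m from the base axis. Payload 6.4 kg.
Tool frame: the origin (TCP) lies between the finger pads, 19 mm behind the fingertips; this is the grasp point; z points along the fingers, y is the line along which they close (so a half turn about z gives the same grasp; the last joint's range is limited). The gripper opens to 85 mm and grips with 20 to 120 N. Pads are 22 mm wide; open, the fingers measure 114 mm over their backs; the gripper's body (76 mm by 85 mm) begins 54 mm behind the grasp point. The pads swing forward as they close: fully open they stand 13 mm farther back than shut.
Start: joints at [1.176, 0.245, 1.558, -0, 1.339, -0.174], TCP at [0.142, 0.634, 0.25] pointing down, gripper open.
Joint ranges: [-3.13, 3.13], [-1.02, 2.26], [0.13, 2.54], [-0.95, 4.09], [0.21, 2.88], [-2.74, 2.74]. Speed limits (rad/s): [2.57, 2.57, 3.14, 3.14, 3.14, 3.14].

### API

Orientations are given as a rotation vector (axis times angle).
In Python, from rig import * gives the robot as it stands. Calls block until the motion is done:
- move_to(position, orientation): joint-space move of the TCP to a pose.
- movel(position, orientation=None, rate=0.15): straight line of the TCP; orientation=None keeps the orientation; rate is the mean speed in m/s.
- movej(angles): joint-space move.
- let_go() and grab(): open the fingers fully, or close them until they stop; the grip force is fixed at half the most.
- dwell(seconds).
- inverse_kinematics(position, orientation): joint angles nearest the present ones, or None.
- state(): the state.
- camera(name): name is "side" or "top"; returns a dict with "image" (384x512x3 uint8, red, green, blue), "fx", "fy", "cx", "cy" (pixels), "R" (3x3) and "t" (3): a world point X has camera coordinates R X + t. Camera axes: x right, y down, z forward; pixel columns grow to the right and rows downward; lengths in m; the calibration is good to about 2 mm. A picture is of the moment at which its call begins. There is no depth.
A pose or a line that the arm cannot do raises MotionError and nothing moves.
- finish_job(): hands the job in; it is judged then, once.
Trained networks look in a picture, given as the dict that the camera call returned (one of the last four; its "shot" number tells which), for a name from the list of things; names that differ only in an ending like _2 or _b are one class to them, and where a whole thing is asked for, a point or a joint stands for the part that bears it (a point fixed in the world has none). Each returns a list of dicts, best first, with "confidence" (0 to 1); they miss things now and then, are a little off and sometimes report something else, mostly with a low value. They report only what shows in the picture. A call takes as long as a camera call. They do not tell look-alikes from the thing itself.
- recognise(picture, label): "position" ([column, row] as shares, 0 to 1, of the picture: columns of its width, rows of its height, amid what is visible of it).
- masks_of(picture, label): "mask" (384x512 bool, what is visible of it) and "position" ([column, row] as shares, 0 to 1, of the picture: columns of its width, rows of its height, amid what is visible of it).
- tip_of(picture, label): "position" ([column, row] as shares, 0 to 1, of the picture: columns of its width, rows of its height: a listed point, or the origin of a listed thing).
The state is a dict: "t": time; "qpos": joint angles; "joint_velocities": joint speeds; "joint_efforts": joint torques, N m; "tcp_pos": TCP position; "tool_rot": TCP orientation; "ft_force": force on the tool from outside, world axes, zero at the start; "wrist_torque": the same for the moment, N m; "gripper_width": finger opening in m; "grasp_force": force on a finger pad.
Only numpy, scipy, OpenCV 4.12 (cv2) and the standard library are available. Lean on these libraries where they do the work, as an engineer would, in place of code of your own. Each camera call takes 0.05 s, during which the arm holds its last target. There are 200 camera calls.

## Working session

There is one attempt and no reset: what is moved stays moved. The work goes in short steps, each a Python script; the robot and the scene stay as the last script left them, time stands still between calls to the robot, and variables do not carry over. Pictures are saved under pics/ and viewed, at most 10 in all, crops included, and the job is handed in when it is done.

```bash
mkdir -p pics
cat > h.py <<'E'
from rig import *
import numpy as np, cv2
def ray(c,pos,z):
    u,v=pos[0]*512,pos[1]*384
    R=np.array(c["R"]);t=np.array(c["t"])
    d=R.T@np.array([(u-c["cx"])/c["fx"],(v-c["cy"])/c["fy"],1]);o=-R.T@t
    return o+d*(z-o[2])/d[2]
def proj(c,X):
    p=np.array(c["R"])@np.array(X)+c["t"]
    return [c["fx"]*p[0]/p[2]+c["cx"],c["fy"]*p[1]/p[2]+c["cy"]]
E
python3 - <<'E'
from h import *
Z=dict(big_nut_top=.034,small_nut_top=.026,washer_top=.016,bush_top=.04,rec_top=.067,loupe=0,board=0,recorder=0)
s=state();print(s["t"],s["tcp_pos"],s["tool_rot"],s["gripper_width"])
for n in("top","side"):
    c=camera(n);cv2.imwrite(f"pics/{n}.png",c["image"][:,:,::-1])
    print(n,"cam at",-np.array(c["R"]).T@c["t"])
    for k,z in Z.items():
        for d in tip_of(c,k)[:4]:
            print(k,round(d["confidence"],2),np.round(np.array(d["position"])*[512,384]),np.round(ray(c,d["position"],z),4))
E
```

```text
0.0 [0.14215265 0.6337342  0.24886216] [-3.46115704e-01 -3.12192213e+00  2.91687746e-03] 0.08518630779839562
top cam at [0.25524852 0.00457603 1.01657239]
big_nut_top 0.61 [362. 161.] [ 0.5209 -0.2993  0.034 ]
big_nut_top 0.45 [322. 172.] [ 0.4849 -0.1827  0.034 ]
small_nut_top 0.48 [314. 142.] [ 0.5787 -0.1619  0.026 ]
washer_top 0.49 [323. 169.] [ 0.4995 -0.1888  0.016 ]
bush_top 0.53 [349. 130.] [ 0.6128 -0.2631  0.04  ]
rec_top 0.58 [224. 216.] [0.3508 0.0944 0.067 ]
rec_top 0.53 [155. 282.] [0.1758 0.2713 0.067 ]
rec_top 0.41 [208. 148.] [0.5447 0.1442 0.067 ]
loupe 0.67 [185. 119.] [0.6561 0.2315 0.    ]
board 0.88 [327. 155.] [ 0.5476 -0.2045  0.    ]
recorder 0.71 [214. 223.] [0.3379 0.1281 0.    ]
recorder 0.71 [151. 285.] [0.1614 0.3005 0.    ]
recorder 0.64 [200. 153.] [0.5475 0.1783 0.    ]
recorder 0.22 [184. 117.] [0.6633 0.2336 0.    ]
side cam at [ 0.09735455 -0.77925851  0.58525884]
big_nut_top 0.73 [344. 262.] [ 0.51  -0.286  0.034]
small_nut_top 0.41 [337. 226.] [ 0.5789 -0.1623  0.026 ]
washer_top 0.59 [310. 243.] [ 0.4902 -0.1799  0.016 ]
washer_top 0.21 [372. 247.] [ 0.6123 -0.2582  0.016 ]
bush_top 0.52 [375. 240.] [ 0.6128 -0.2615  0.04  ]
rec_top 0.65 [139. 174.] [0.1698 0.2704 0.067 ]
rec_top 0.59 [336. 229.] [ 0.5364 -0.2148  0.067 ]
rec_top 0.5 [273. 165.] [0.5514 0.1417 0.067 ]
rec_top 0.43 [218. 187.] [0.3569 0.0912 0.067 ]
loupe 0.59 [289. 165.] [0.66   0.2384 0.    ]
board 0.65 [332. 249.] [ 0.5381 -0.2051  0.    ]
recorder 0.8 [140. 190.] [0.165  0.2949 0.    ]
recorder 0.7 [210. 200.] [0.3406 0.1393 0.    ]
recorder 0.66 [262. 181.] [0.5282 0.174  0.    ]
```

View pics/top.png

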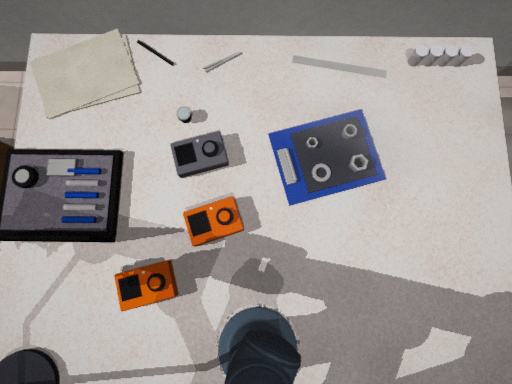

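View pics/side.png

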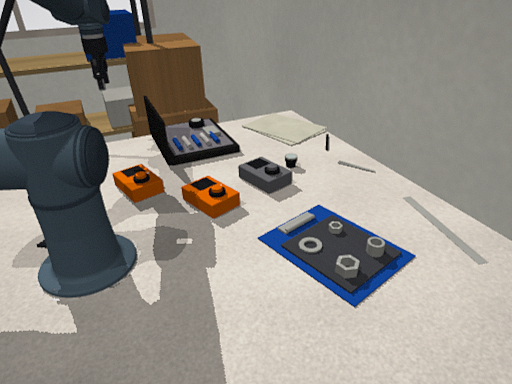

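The grey box is the recorder: its button is near (209,148) in the top view and (274,165) in the side view. The two orange boxes are look-alikes. The big nut is near (360,162) in the top view and (346,265) in the side view. The two views disagree by about 1.5 cm on the nut, so I'll check enlarged crops with masks.

Run:
```python
from h import *
rows=[]
for n in("top","side"):
    c=camera(n); im=c["image"][:,:,::-1].copy()
    for k,z in(("big_nut",.022),("rec_top",.06),("loupe",.019),("bush",.025),("small_nut",.018),("washer",.013)):
        for d in masks_of(c,k)[:4]:
            m=d["mask"];ys,xs=np.nonzero(m)
            p=[(xs.mean()+.5)/512,(ys.mean()+.5)/384]
            print(n,k,round(d["confidence"],2),m.sum(),[xs.min(),xs.max(),ys.min(),ys.max()],np.round(ray(c,p,z),4))
    for X in((.515,-.293,.034),(.548,.143,.067)): print("proj",proj(c,X))
    for (u,v) in (((360,162),(209,149)) if n=="top" else ((346,262),(274,166))):
        rows.append(cv2.resize(im[v-20:v+20,u-25:u+25],(375,300),interpolation=cv2.INTER_NEAREST))
cv2.imwrite("pics/crops.png",np.vstack([np.hstack(rows[:2]),np.hstack(rows[2:])]))
```

```text
top big_nut 0.74 203 [np.int64(349), np.int64(367), np.int64(154), np.int64(171)] [ 0.5169 -0.2932  0.022 ]
top rec_top 0.64 105 [np.int64(219), np.int64(230), np.int64(211), np.int64(221)] [0.3512 0.0928 0.06  ]
top rec_top 0.46 90 [np.int64(150), np.int64(160), np.int64(277), np.int64(287)] [0.1736 0.2724 0.06  ]
top loupe 0.68 192 [np.int64(177), np.int64(191), np.int64(106), np.int64(122)] [0.6643 0.2281 0.019 ]
top bush 0.51 145 [np.int64(342), np.int64(356), np.int64(124), np.int64(138)] [ 0.6129 -0.2704  0.025 ]
top small_nut 0.4 74 [np.int64(307), np.int64(317), np.int64(136), np.int64(147)] [ 0.5823 -0.1604  0.018 ]
top small_nut 0.17 177 [np.int64(313), np.int64(330), np.int64(164), np.int64(181)] [ 0.4876 -0.1857  0.018 ]
top washer 0.63 154 [np.int64(312), np.int64(330), np.int64(164), np.int64(181)] [ 0.4885 -0.1859  0.013 ]
proj [np.float64(359.92249484524507), np.float64(162.7535514930926)]
proj [np.float64(208.9693048005746), np.float64(146.79028411552534)]
side big_nut 0.78 454 [np.int64(336), np.int64(359), np.int64(255), np.int64(278)] [ 0.5161 -0.293   0.022 ]
side rec_top 0.47 56 [np.int64(267), np.int64(277), np.int64(164), np.int64(170)] [0.5478 0.139  0.06  ]
side rec_top 0.37 63 [np.int64(136), np.int64(146), np.int64(172), np.int64(178)] [0.1752 0.2704 0.06  ]
side loupe 0.72 129 [np.int64(285), np.int64(296), np.int64(154), np.int64(167)] [0.6613 0.227  0.019 ]
side bush 0.54 343 [np.int64(366), np.int64(385), np.int64(237), np.int64(257)] [ 0.6116 -0.2707  0.025 ]
side small_nut 0.61 300 [np.int64(366), np.int64(384), np.int64(237), np.int64(256)] [ 0.6186 -0.2631  0.018 ]
side washer 0.74 241 [np.int64(299), np.int64(321), np.int64(238), np.int64(253)] [ 0.488 -0.186  0.013]
proj [np.float64(347.5235452884832), np.float64(262.965498112497)]
proj [np.float64(271.90087197493625), np.float64(164.9515520589389)]
```

View pics/crops.png

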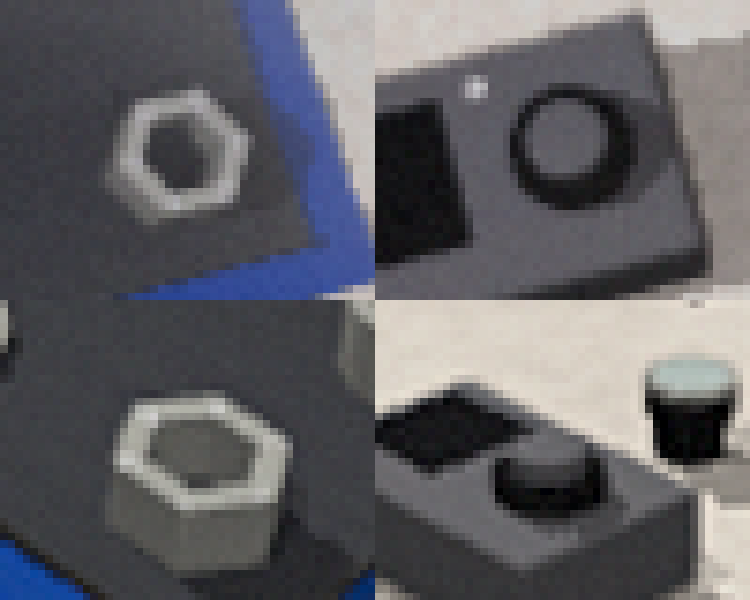

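Top-face pixels from the crops: nut top at (359.7,161.6) and side at (348.2,262). Button top at (209.1,148.3) and side at (272.5,165.5). I'll triangulate these and check how high the toolbox lid stands.

Run:
```python
from h import *
a=camera("top");b=camera("side")
P=lambda c:np.diag([1,1,1.])@np.array([[c["fx"],0,c["cx"]],[0,c["fy"],c["cy"]],[0,0,1]])@np.c_[np.array(c["R"]),np.array(c["t"])]
for nm,p,q,z in(("nut",(359.7,161.6),(348.2,262),.034),("btn",(209.1,148.3),(272.5,165.5),.067)):
    X=cv2.triangulatePoints(P(a),P(b),np.array(p,float).reshape(2,1),np.array(q,float).reshape(2,1));print(nm,(X[:3]/X[3]).ravel(),ray(a,(p[0]/512,p[1]/384),z),ray(b,(q[0]/512,q[1]/384),z))
B=ray(b,(165/512,162/384),0);print("lid base",B)
for z in np.arange(0,.4,.05):print(z,proj(b,B+[0,0,z]))
d=state()["tool_rot"]
for X in((.142,.634,.4),(.548,.141,.4),(.548,.141,.07),(.516,-.295,.073)):print(inverse_kinematics(X,d))
```

```text
nut [ 0.51777227 -0.2920176   0.03503703] [ 0.51845506 -0.29250789  0.034     ] [ 0.5181498  -0.29109688  0.034     ]
btn [0.54688348 0.14190427 0.06515415] [0.54354874 0.14245942 0.067     ] [0.54798949 0.13884531 0.067     ]
lid base [0.27830555 0.45690173 0.        ]
0.0 [np.float64(165.00000000000006), np.float64(161.99999999999997)]
0.05 [np.float64(162.81692221404643), np.float64(149.12083073271282)]
0.1 [np.float64(160.54644970427415), np.float64(135.72607221415367)]
0.15000000000000002 [np.float64(158.18322729565298), np.float64(121.78413133934292)]
0.2 [np.float64(155.7214531673299), np.float64(107.26077999542767)]
0.25 [np.float64(153.15483129565996), np.float64(92.11887449712273)]
0.30000000000000004 [np.float64(150.4765176886242), np.float64(76.31803839415068)]
0.35000000000000003 [np.float64(147.67905944497062), np.float64(59.81430294780043)]
[ 1.17628021e+00  1.66590930e-01  1.37925346e+00 -2.85875637e-05
  1.59578772e+00 -1.73733204e-01]
[ 5.15267183e-02 -3.62396943e-02  1.59179642e+00 -4.79242253e-05
  1.58602716e+00 -1.29848671e+00]
[ 5.15267183e-02  2.85365099e-01  1.87395540e+00 -5.76114471e-05
  9.82263388e-01 -1.29845400e+00]
[-7.09937944e-01  3.37841978e-01  1.79933351e+00 -3.39378964e-05
  1.00437776e+00 -2.05993243e+00]
```

```bash
cat >> h.py <<'E'
BX,BY=.546,.141
def press():
    f0=np.array(state()["ft_force"]); zs=[]
    for i in range(1,30):
        z=.104-.001*i
        movel([BX,BY,z],rate=.02); dwell(.05)
        f=np.array(state()["ft_force"])-f0; zs.append((round(z,3),round(float(f[2]),1)))
        if f[2]>9 or z<.077: break
    print(zs, "lateral",np.round(f,1)); dwell(.3)
E
python3 - <<'E'
from h import *
movel([.142,.634,.40],rate=.25)
r=state()["tool_rot"]
move_to([BX,BY,.40],r); grab()
s=state();print(s["t"],s["tcp_pos"],s["gripper_width"])
movel([BX,BY,.104],rate=.2)
c=camera("side");d=camera("top")
print(state()["tcp_pos"],state()["ft_force"])
cv2.imwrite("pics/pre.png",np.hstack([cv2.resize(x["image"][v-30:v+30,u-40:u+40,::-1],(400,300),interpolation=cv2.INTER_NEAREST) for x,u,v in((c,274,155),(d,209,149))]))
E
```

```text
5.4917 [0.54601067 0.14097086 0.40002044] -0.0001079543391169177
[0.546766   0.14105971 0.10515388] [ 1.35022748 -0.30736545  0.61497958]
```

View pics/pre.png

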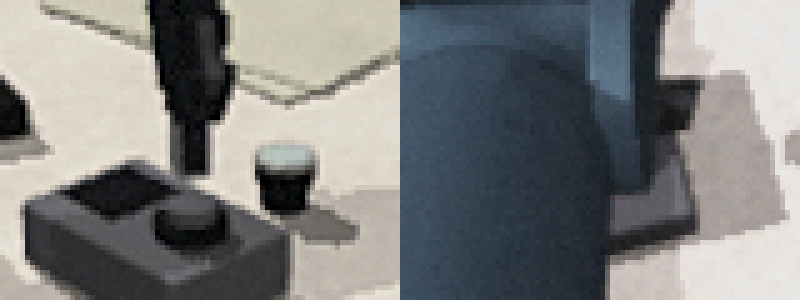

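The fingertips (closed) sit about 2 cm above the grey button and line up with it in the side view. Pressing now, then pointing.

Run:
```python
from h import *
press()
movel([BX,BY,.104],rate=.1); print(state()["t"],state()["ft_force"])
c=camera("side");cv2.imwrite("pics/post.png",c["image"][:,:,::-1])
```

```text
[(0.103, -0.9), (0.102, -1.3), (0.101, -0.5), (0.1, -0.2), (0.099, -0.5), (0.098, -0.3), (0.097, -0.6), (0.096, -0.9), (0.095, -1.1), (0.094, -0.7), (0.093, -1.4), (0.092, -0.6), (0.091, -0.2), (0.09, -0.9), (0.089, -0.6), (0.088, -0.7), (0.087, -0.4), (0.086, -1.5), (0.085, 1.2), (0.084, 1.9), (0.083, 2.0), (0.082, 2.1), (0.081, 3.4), (0.08, 4.2), (0.079, 7.4), (0.078, 14.1)] lateral [-5.3 -0.8 14.1]
15.7333 [ 0.21649059  0.15161337 -0.77989684]
```

The force curve is what the button should give: contact at TCP z ≈ 0.0855, about 4–5 N of spring, then a hard stop 6 mm lower. Now I'll point at the nut.

Run:
```python
from h import *
NX,NY=.518,-.292
movel([BX,BY,.28],rate=.2)
r=state()["tool_rot"]
move_to([NX,NY,.28],r)
movel([NX,NY,.073],rate=.15)
dwell(.3);print(state()["t"],state()["tcp_pos"])
c=camera("side");d=camera("top")
print(proj(c,[NX,NY,.054]),proj(c,[NX,NY,.034]))
cv2.imwrite("pics/pt.png",np.hstack([cv2.resize(x["image"][v-30:v+30,u-40:u+40,::-1],(400,300),interpolation=cv2.INTER_NEAREST) for x,u,v in((c,346,250),(d,360,162))]))
```

```text
20.25 [ 0.51815361 -0.29212429  0.07337062]
[np.float64(349.3190365399731), np.float64(255.14312214729352)] [np.float64(348.39390971980265), np.float64(262.27313408958133)]
```

View pics/pt.png

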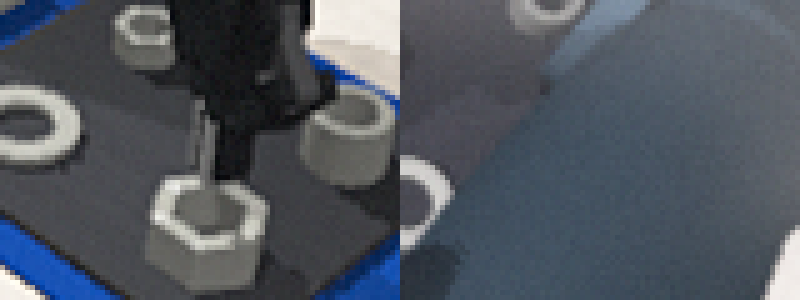

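The tips are centred about 2 cm over the big nut, which hasn't moved, and they're clear of the bush, washer and small nut. I'll hold here, then go back, press again and retreat.

Run:
```python
from h import *
dwell(2.6)
movel([.518,-.292,.28],rate=.2)
r=state()["tool_rot"]
move_to([BX,BY,.28],r)
movel([BX,BY,.092],rate=.15); dwell(.3)
f0=state()["ft_force"][2];L=[]
for z in np.arange(.088,.0765,-.001):
    movel([BX,BY,z],rate=.02);dwell(.05);f=state()["ft_force"][2]-f0;L.append((round(z,3),round(f,1)))
    if f>9:break
dwell(.3);print(L)
movel([BX,BY,.25],rate=.12);dwell(.5)
print(state()["t"],state()["ft_force"],state()["tcp_pos"])
c=camera("side");cv2.imwrite("pics/end.png",c["image"][:,:,::-1])
```

```text
[(np.float64(0.088), np.float64(-1.3)), (np.float64(0.087), np.float64(-1.2)), (np.float64(0.086), np.float64(-0.4)), (np.float64(0.085), np.float64(0.7)), (np.float64(0.084), np.float64(2.3)), (np.float64(0.083), np.float64(1.9)), (np.float64(0.082), np.float64(2.6)), (np.float64(0.081), np.float64(3.8)), (np.float64(0.08), np.float64(2.5)), (np.float64(0.079), np.float64(8.2)), (np.float64(0.078), np.float64(14.2))]
33.2167 [-0.52382256  0.36040037 -0.8170715 ] [0.54603106 0.14098367 0.25000496]
```

View pics/end.png

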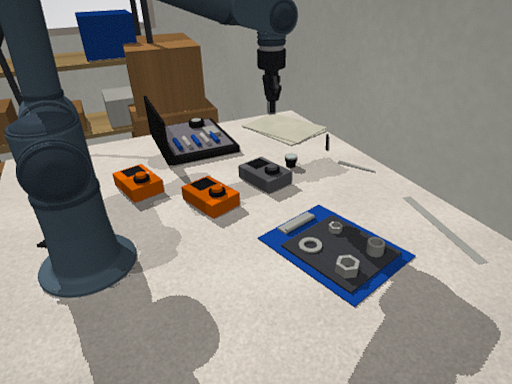

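The arm is clear at about (272,110), the button at (272,166) is released, and the nuts, washer, bush and loupe (290,160) are where they started.

```bash
python3 -c "
from h import *
print(finish_job())"
```

```text
the job is handed in; nothing more can be done
None
```

The job is done and handed in at about 33 s: I pressed the grey recorder's button, pointed about 2 cm above the big nut for over 2 s, pressed the button again and backed off, and nothing else was touched or moved.

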